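# Dark-zero the bench photometer and hold its shutter half open

### The arm

A 6-joint arm with a two-finger parallel gripper is mounted at the origin on a cart in front of the work surface, level with it; the furniture and walls round the work are solid. World frame = base frame: x ahead of the robot, y to its left, z up, the work surface at z = 0. Lengths are in m, angles in degrees, forces in N, time in s.
With the tool pointing down it reaches from about 0.3 to 0.75 m from the base axis. Payload 8.5 kg.
Tool frame: the origin (TCP) lies between the finger pads; the fingertips stand 17 mm ahead of it and the grasp point (between the pads) lies 2 mm behind it; z points along the fingers, y is the direction in which the jaws open and shut (so a half turn about z gives the same grasp; the last joint's range is limited). The gripper opens to 85 mm and grips with 20 to 120 N. Pads are 22 mm wide; open, the fingers measure 114 mm over their backs; the gripper's body (76 mm by 85 mm) begins 54 mm behind the grasp point. The pads swing forward as they close: fully open they stand 13 mm farther back than shut.
Start: joints at [-80.575, 21.807, 74.336, -0, 83.858, -12.336], TCP at [0.204, -0.511, 0.248] pointing down, gripper open.
Joint ranges: [-178.18, 178.18], [-50.72, 133.34], [12.68, 142.11], [-81.47, 261.47], [9.98, 163.14], [-165.26, 165.26]. Speed limits (degrees/s): [136.94, 136.94, 180, 180, 180, 180].

### API

Orientations are given as a 3x3 rotation matrix whose columns are the frame's x, y, z axes.
In Python, from rig import readout, eyes, env gives the robot as it stands.
- The arm moves only by the tool arm_command, never from a script. Its argument "rows" is text: rows parted by semicolons, each of 7 numbers parted by spaces: the closure, from 0 (fully open) to 1 (shut), then the shift along the tool's x, y, z in mm, then the turn, a rotation vector about the tool's x, y, z in degrees. In form: grip dx dy dz rx ry rz; .... A call has 1 to 5 rows; each row shifts and turns the commanded pose from where the row before left it, along the tool's axes as they then stand; what a row does not reach is not made up. A row lasts 1/12 s, in which the tool goes at most 41.7 mm and 7.16 degrees, less where a joint would pass 70% of its speed; a pose out of reach is approached as far as the arm can. A call with a gripper value outside its range is refused whole. The fingers move at their own pace and stop on an object; "squeeze" is the grip in N (left out, the last holds). Time passes only in rows, so rows that do not move let the fingers close. It gives the time, the measured TCP pose, the force and the opening at its end, in the units of the state.
- readout.observe(): the state, without advancing time (a new reading comes with each control period).
- eyes.get_image(name): name is "scene" or "top" or "wrist"; returns the picture (384x512x3 uint8, red, green, blue); there is no depth.
- eyes.camera_model(name): a dict with "mtx" (3x3 intrinsics, pixels), "view" (4x4, takes a point from world to camera coordinates). Camera axes: x right, y up, looking along -z (the intrinsics and any distortion apply to the point x, -y, -z); pixel columns grow to the right and rows downward; lengths in m; the calibration is good to about 2 mm. A picture is of the moment at which its call begins: read the wrist's pose just before it. camera_model takes no time and is no camera call; for the wrist camera it gives the pose at the moment of the call.
- env.close_job(): hands the job in, once; it reports no verdict.
The state is a dict: "time_s": time; "q": joint angles; "qvel": joint speeds; "joint_efforts": joint torques, N m; "position": TCP position; "tool_rot": TCP orientation; "ft_force": force on the tool from outside, world axes, zero at the start; "wrist_torque": the same for the moment, N m; "grip_width": finger opening in m.
Only numpy, scipy, OpenCV 4.12 (cv2) and the standard library are available. Lean on these libraries where they do the work, as an engineer would, in place of code of your own. Each camera call takes 0.05 s, during which the arm holds its last target. There are 200 camera calls.

### The job

Take the dark zero while the photometer's sprung shutter is still shut: pick up the marker pen and, using it as a stylus, press the zero button in its recess on the front panel fully in for a moment, then lay the pen back flat on the rubber mat. Then, for the half-aperture reading, slide the shutter by its thumb tab against the spring to the half-open line (never past the three-quarter line) and finish with the gripper still holding it there, because it snaps shut when let go. Touch the button only with the pen and leave everything else on the bench as it stands.

Things in the scene. Friction and masses are not known exactly. Their poses are not given: they have to be found in the camera images.
- photometer: low light-grey bench instrument with grey end cheeks, fixed: 136 mm deep (x), 234 mm wide (y), top at z 76 mm. Origin: centre of its underside; x from front to back, y to its left as the robot sees it, z up. Front panel at x -65 mm: display right, recessed zero button left. On top: left a light port covered by the sprung shutter in a guide 9 mm high, right a lying spring barrel 17 mm high.
- recess_mouth (a point): centre of the mouth of the square zero-button recess in the photometer's front panel, 43 mm above the bench: 20 x 20 mm, 14 mm deep, mouth facing the photometer's -x; axes as the photometer's
- button_face (a point): centre of the front face of the zero button, a round 15 mm cap lying 8 mm inside that recess when released; it moves in along the photometer's +x
- zero_button (a joint): travel of the zero button (m): 0 released, 0.004 fully in; spring, 1.5 N at first to 4.5 N fully in, returns by itself
- tab_grip (a point): point in the middle of the shutter's black upright thumb tab, 108 mm above the bench, moving with it; axes as the photometer's. Tab: 14 mm thick (y), 26 mm wide (x), from 81 to 120 mm above the bench. It slides along the photometer's -y (right, towards the barrel). A block and rod (tops 90 mm above the bench) stand on the blade 25 mm right of the tab's middle.
- half_point (a point): fixed point where the tab's grip point stands when the shutter is exactly half open; the long line of the five-line scale in front of the guide marks it, and a small pointer on the shutter runs along that scale
- shutter (a joint): opening of the shutter (m): 0 shut, 0.025 half open, 0.050 fully open. The spring drives it shut: 3 N at shut, 7 N at half, 11 N fully open; it snaps shut when let go.
- marker: marker pen lying on the mat, used as the stylus: 126 mm long (own y), barrel 12 mm square in effect, 20 g. Origin: middle of its length, on its underside (axis 6 mm above it). Either end fits the recess.
- bench_mat: dark grey rubber bench mat in front of and to the left of the photometer, fixed: 100 mm (x) x 160 mm (y), 3 mm thick. Origin: centre of its underside, on the bench. Left behind it stands a tall oven, 0.42 m high, its nearest corner at about (0.546, -0.079), its front running from there to (0.674, 0.147): keep the wrist clear of it.
- tweezers: pointed steel tweezers 126 mm long lying on the bench to the left of the mat; origin at the middle of its underside; a bystander
- membrane_tin: round filter tin, 57 mm wide, 23 mm high, left of the tweezers; origin at the middle of its underside; a bystander
- vial_rack: vial block 60 x 100 x 36 mm filled with small vials, standing behind the left end of the photometer, beside the tall oven; origin at the middle of its underside; a bystander
- pp_beaker: plastic beaker, 69 mm wide, 99 mm high, in front of the photometer's right end, beside the small box; origin at the middle of its underside; a bystander
- wash_bottle: wash bottle 213 mm high, right of that beaker; origin at the middle of its underside; a bystander
- cell_box: small box 34 x 46 x 25 mm, in front of the photometer's right half; origin at the middle of its underside; a bystander
- tape_roll: roll of tape, 78 mm wide, 19 mm high, lying left of the tin; origin at the middle of its underside; a bystander

How it is judged:
By the outcome, as a careful person would: the job done as asked, in the order asked, and still so for the second after the job is handed in, while the arm keeps its last pose, push and grip.
It also fails if it takes over 58 s, if anything falls off the work surface, if the arm or the gripper's body presses on something with over 40 N, if the wrist force passes 120 N, or if a joint passes its speed limit or range.

## Working session

There is one attempt and no reset: what is moved stays moved. The work goes in short steps, Python scripts to look and compute and a tool call to move; the robot and the scene stay as the last step left them, time stands still between calls to the robot, and variables do not carry over. Pictures are saved under pics/ and viewed, about 8 in all and at most 12, crops included, and the job is handed in when it is done.

Besides the shell and the picture viewer there is one more tool, called after "Request:" by a JSON object that holds its "method" and its "body", one argument or row to a line. arm_command: Moves the arm, as the interface text tells. Its arguments: {"type":"object","properties":{"rows":{"type":"string"},"squeeze":{"type":"number"}},"required":["rows"]}

```bash
ls; mkdir -p pics
python3 - <<'E'
from rig import readout, eyes, env
import cv2,numpy as np
print(readout.observe())
for n in ("scene","top"):
    im=eyes.get_image(n); cv2.imwrite(f"pics/{n}0.png",cv2.resize(im[...,::-1],(800,600),interpolation=cv2.INTER_CUBIC))
    m=eyes.camera_model(n); print(n,{k:(np.round(v,4).tolist() if hasattr(v,'shape') else v) for k,v in m.items()})
E
```

```text
pics
{'time_s': 0.0, 'q': array([-8.05742076e+01,  2.18401931e+01,  7.43878161e+01, -1.08790264e-03,
        8.38566957e+01, -1.23381174e+01]), 'qvel': array([ 0.01070435, -0.03537678, -0.04148685,  0.04858862,  0.00819674,
       -0.08305802]), 'joint_efforts': array([ 4.72483691e-03, -4.48456657e+01, -2.31273168e+01,  4.92861466e-05,
        4.75325374e-03, -1.59773208e-05]), 'position': array([ 0.20385551, -0.51051882,  0.2477012 ]), 'tool_rot': array([[ 9.28718845e-01,  3.70784625e-01, -2.60737773e-04],
       [ 3.70784598e-01, -9.28717753e-01,  1.45532696e-03],
       [ 2.97461064e-04, -1.44826713e-03, -9.99998907e-01]]), 'ft_force': array([-0.03713596, -0.09576004,  0.57801669]), 'wrist_torque': array([-0.02259857,  0.02346514, -0.00624952]), 'grip_width': 0.08530420505313686}
scene {'mtx': [[416.384, 0.0, 256.3498], [0.0, 416.384, 189.7266], [0.0, 0.0, 1.0]], 'view': [[-0.7321, -0.681, -0.0158, 0.2409], [0.3338, -0.3789, 0.8631, -0.2943], [-0.5938, 0.6267, 0.5047, -0.987], [0.0, 0.0, 0.0, 1.0]]}
top {'mtx': [[390.4473, 0.0, 256.4774], [0.0, 390.4473, 189.4393], [0.0, 0.0, 1.0]], 'view': [[-0.0217, -0.9998, -0.0005, -0.1543], [0.9971, -0.0217, 0.0736, -0.4907], [-0.0735, 0.0011, 0.9973, -1.1253], [0.0, 0.0, 0.0, 1.0]]}
```

View pics/top0.png

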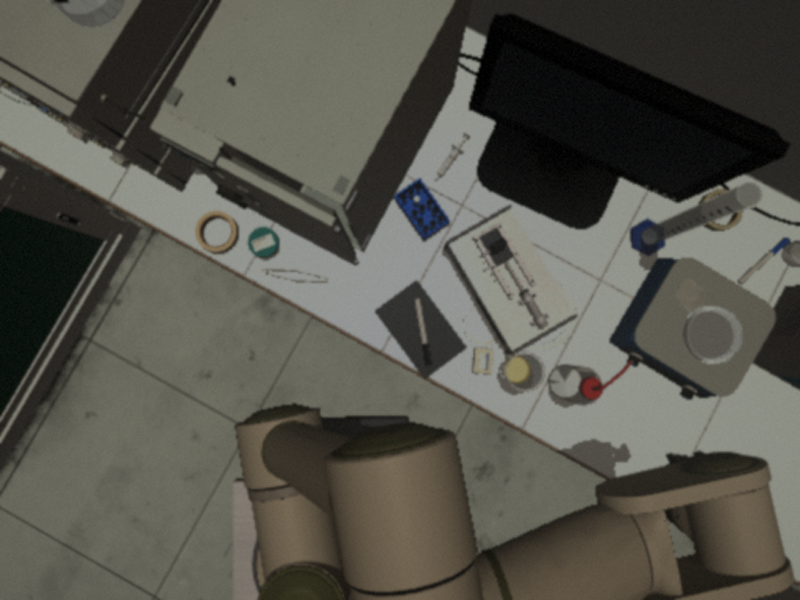

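View pics/scene0.png

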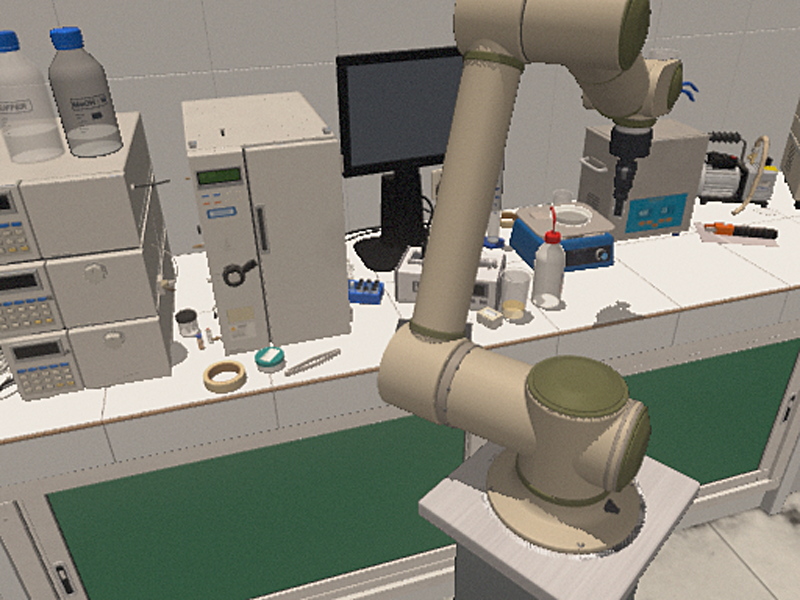

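```bash
cat > h.py <<'E'
from rig import readout, eyes, env
import cv2,numpy as np
np.set_printoptions(precision=4,suppress=True)
def px2w(m,uv,z):
    K=m["mtx"];V=m["view"];R=V[:3,:3];t=V[:3,3]
    c=-R.T@t; d=np.linalg.solve(K,[uv[0],uv[1],1.]); d=R.T@(d*[1,-1,-1])
    return c+d*(z-c[2])/d[2]
def w2px(m,p):
    V=m["view"]; c=V[:3,:3]@np.array(p)+V[:3,3]; u=m["mtx"]@(c*[1,-1,-1]); return u[:2]/u[2]
E
python3 - <<'E'
from h import *
m=eyes.camera_model("top"); s=1.5625
P=lambda u,v,z:px2w(m,((u+.5)/s-.5,(v+.5)/s-.5),z)
for n,u,v,z in [("mLB",416,281,.003),("mL",376,312,.003),("mF",428,378,.003),("mR",466,348,.003),("pen1",418,300,.012),("pen2",428,365,.012),
 ("phBL",510,207,.076),("phFL",445,243,.076),("phFR",512,352,.076),("phBR",576,316,.076),("tab",490,234,.12)]:
    print(n,P(u,v,z))
im=cv2.imread("pics/top0.png")
raw=eyes.get_image("top")[...,::-1]
cv2.imwrite("pics/top1.png",cv2.resize(raw[120:250,230:380],(800,693)[:2] if 0 else (690,598),interpolation=cv2.INTER_CUBIC))
E
```

```text
mLB [ 0.5168 -0.1941  0.003 ]
mL [ 0.4595 -0.1169  0.003 ]
mF [ 0.3332 -0.2123  0.003 ]
mR [ 0.3878 -0.2854  0.003 ]
pen1 [ 0.4799 -0.1967  0.012 ]
pen2 [ 0.3578 -0.2125  0.012 ]
phBL [ 0.6396 -0.3643  0.076 ]
phFL [ 0.5768 -0.2456  0.076 ]
phFR [ 0.38   -0.3587  0.076 ]
phBR [ 0.4411 -0.4745  0.076 ]
tab [ 0.5837 -0.3201  0.12  ]
```

View pics/top1.png

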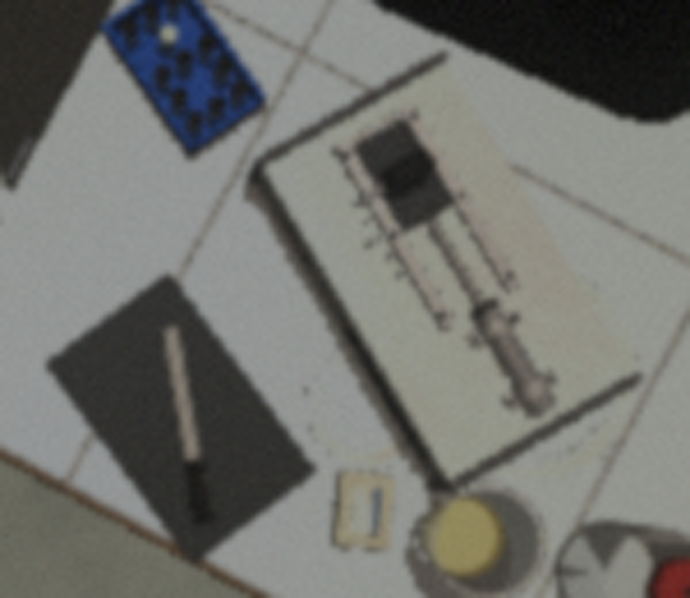

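The top view shows the mat (crop 4.6x, corners about 170,275 / 48,365 / 195,560 / 312,470). The pen runs from 172,328 to 203,520. The photometer's corners are about 258,165 / 447,55 / 640,378 / 440,487, so its yaw is about -60°, and the tab is near 400,165.

```bash
cat >> h.py <<'E'
def plan(p,yaw=None,tilt=True):
    s=readout.observe(); R=s["tool_rot"]; d=(np.array(p)-s["position"])*1000
    print("t %.2f pos"%s["time_s"],s["position"],"yaw %.2f"%np.degrees(np.arctan2(R[1,0],R[0,0])),"w %.4f"%s["grip_width"],"f",s["ft_force"])
    print("shift tool mm",R.T@d,"norm rows %.1f"%(np.linalg.norm(d)/41.7))
    if yaw is not None:
        a=np.radians(yaw); G=np.array([[np.cos(a),np.sin(a),0],[np.sin(a),-np.cos(a),0],[0,0,-1]])
        print("rotvec",np.degrees(cv2.Rodrigues(R.T@G)[0].ravel()))
E
python3 - <<'E'
from h import *
m=eyes.camera_model("top"); s=4.6
P=lambda u,v,z:px2w(m,((u+.5)/s-.5+230,(v+.5)/s-.5+120),z)
for n,u,v,z in [("pen1",172,328,.009),("pen2",203,520,.009),("FL",258,165,.076),("BL",447,55,.076),("FR",440,487,.076),("BR",640,378,.076),("tab",400,168,.12),("bottle",672,583,.0),("tip bottle",690,575,.2)]: print(n,P(u,v,z))
plan([.42,-.204,.25],7.4)
w=eyes.camera_model("wrist"); V=w["view"]; st=readout.observe()
c=-V[:3,:3].T@V[:3,3]; print("cam in tool",st["tool_rot"].T@(c-st["position"])*1000, "axes in tool",(st["tool_rot"].T@V[:3,:3].T), w["mtx"])
E
```

```text
pen1 [ 0.4828 -0.1959  0.009 ]
pen2 [ 0.36   -0.2127  0.009 ]
FL [ 0.5764 -0.2486  0.076 ]
BL [ 0.6417 -0.3659  0.076 ]
FR [ 0.3791 -0.3525  0.076 ]
BR [ 0.4419 -0.4753  0.076 ]
tab [ 0.5658 -0.3279  0.12  ]
bottle [ 0.313 -0.512  0.   ]
tip bottle [ 0.3326 -0.4616  0.2   ]
t 0.15 pos [ 0.2039 -0.5106  0.2479] yaw 21.76 w 0.0857 f [-0.2704  0.4455 -0.3718]
shift tool mm [ 314.412  -204.6246   -1.8387] norm rows 9.0
rotvec [-0.0625 -0.0045 14.3616]
cam in tool [  65.7086   -0.0198 -125.254 ] axes in tool [[ 0.0005  0.9656  0.2599]
 [ 1.     -0.0001 -0.0014]
 [-0.0014  0.2599 -0.9656]] [[330.0362   0.     257.4607]
 [  0.     330.0362 189.4125]
 [  0.       0.       1.    ]]
```

Request:
{"method": "arm_command", "body": {
  "rows": "0 0 0 -30 0 0 0; 0 10 -6 -30 0 0 0; 0 30 -20 0 0 0 0; 0 34 -22 0 0 0 0; 0 34 -22 0 0 0 0"
}}

```text
time_s: 0.57
position: [0.2786, -0.4046, 0.3083]
tool_rot: [[0.929, 0.369, 0.0], [0.369, -0.929, 0.0], [0.0, 0.0, -1.0]]
ft_force: [0.6, -1.3, 1.1]
grip_width: 0.0853
```

Request:
{"method": "arm_command", "body": {
  "rows": "0 34 -22 0 0 0 0; 0 34 -22 0 0 0 0; 0 34 -22 0 0 0 0; 0 34 -22 0 0 0 0; 0 34 -22 0 0 0 0"
}}

```text
time_s: 0.98
position: [0.396, -0.2386, 0.3083]
tool_rot: [[0.929, 0.371, -0.0], [0.371, -0.929, 0.0], [0.0, -0.0, -1.0]]
ft_force: [-0.3, -0.3, -0.2]
grip_width: 0.0855
```

Request:
{"method": "arm_command", "body": {
  "rows": "0 34 -23 20 0 0 0; 0 0 0 30 0 0 7.1; 0 0 0 30 0 0 7.1; 0 0 0 0 0 0 0; 0 0 0 0 0 0 0"
}}

```text
time_s: 1.4
position: [0.4162, -0.2094, 0.2299]
tool_rot: [[0.991, 0.135, -0.002], [0.135, -0.991, 0.002], [-0.002, -0.002, -1.0]]
ft_force: [-0.7, -0.3, 0.3]
grip_width: 0.0857
```

Run:
```python
from h import *
plan([.4214,-.2043,.2],7.8)
print(repr(eyes.camera_model("wrist")["view"]))
im=eyes.get_image("wrist")[...,::-1]; cv2.imwrite("pics/w1raw.png",im)
cv2.imwrite("pics/w1.png",cv2.resize(im,(800,600),interpolation=cv2.INTER_CUBIC))
m=eyes.camera_model("wrist")
for p in [(.4828,-.1959,.009),(.36,-.2127,.009)]: print(w2px(m,p)*1.5625)
```

```text
t 1.40 pos [ 0.4162 -0.2094  0.2299] yaw 7.78 w 0.0857 f [-0.7288 -0.2554  0.2685]
shift tool mm [ 5.9181 -4.2481 29.9001] norm rows 0.7
rotvec [-0.1087  0.0965 -0.0238]
array([[ 0.1357, -0.9907, -0.0007, -0.2639],
       [ 0.9563,  0.1312, -0.2613, -0.3414],
       [ 0.2589,  0.0347,  0.9653, -0.4604],
       [ 0.    ,  0.    ,  0.    ,  1.    ]])
[393.5973 154.657 ]
[394.3718 335.1247]
```

View pics/w1.png

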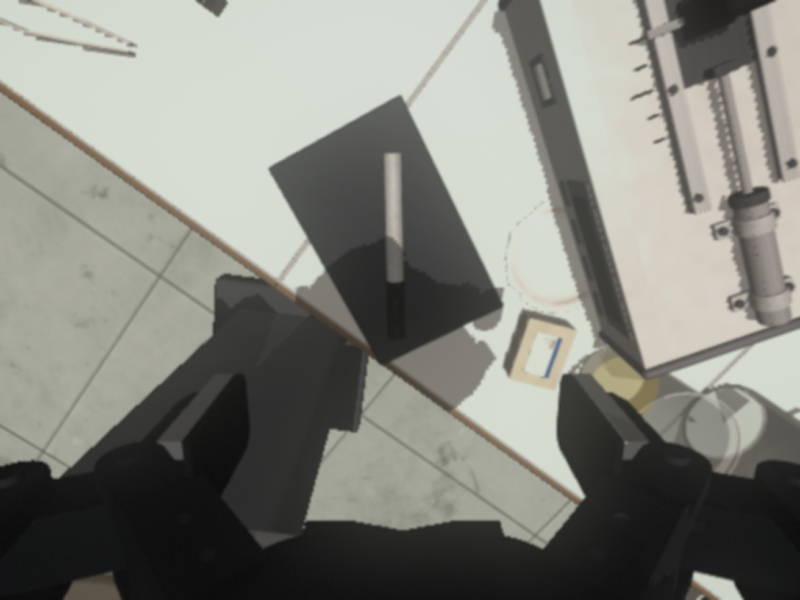

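Pen found at (393,154)–(396,338), matching the top-view prediction. The recess is at (541,80).

Run:
```python
from h import *
m=eyes.camera_model("wrist"); s=1.5625
P=lambda u,v,z:px2w(m,((u+.5)/s-.5,(v+.5)/s-.5),z)
a,b=P(393.5,152.5,.009),P(396,339,.009); print(a,b,(a+b)/2,np.linalg.norm(a-b),np.degrees(np.arctan2(*(a-b)[[1,0]])))
print("recess",P(541,80,.043)); e,f=P(540,0,.076),P(645,374,.076);print("edge",e,f,np.degrees(np.arctan2(*(e-f)[[1,0]])))
c=((a+b)/2); c[2]=.022; plan(c,np.degrees(np.arctan2(*(a-b)[[1,0]])))
```

```text
[ 0.4843 -0.1955  0.009 ] [ 0.3574 -0.214   0.009 ] [ 0.4209 -0.2047  0.009 ] 0.12818653962694762 8.321536968935344
recess [ 0.5345 -0.2735  0.043 ]
edge [ 0.5645 -0.258   0.076 ] [ 0.3795 -0.3593  0.076 ] 28.704740487540903
t 1.45 pos [ 0.4166 -0.2101  0.2311] yaw 7.76 w 0.0858 f [ 0.8021 -0.5552  0.1855]
shift tool mm [  4.8186  -4.8348 209.1369] norm rows 5.0
rotvec [ 0.0304 -0.0254 -0.5635]
```

Request:
{"method": "arm_command", "body": {
  "rows": "0 4.8 -4.8 30 0 0 -0.6; 0 0 0 40 0 0 0; 0 0 0 40 0 0 0; 0 0 0 40 0 0 0; 0 0 0 30 0 0 0"
}}

```text
time_s: 1.87
position: [0.4209, -0.2052, 0.0494]
tool_rot: [[0.99, 0.144, 0.002], [0.144, -0.99, -0.001], [0.001, 0.002, -1.0]]
ft_force: [0.5, 0.3, -0.6]
grip_width: 0.0854
```

Request:
{"method": "arm_command", "body": {
  "rows": "0 0 0 15 0 0 0; 0 0 0 9 0 0 0; 0 0 0 4 0 0 0; 0 0 0 0 0 0 0; 0 0 0 0 0 0 0"
}}

```text
time_s: 2.28
position: [0.4213, -0.205, 0.0233]
tool_rot: [[0.99, 0.142, 0.002], [0.142, -0.99, -0.002], [0.002, 0.002, -1.0]]
ft_force: [0.5, 1.1, -1.1]
grip_width: 0.0854
```

Run:
```python
from h import *
plan([.4209,-.2047,.022],8.3)
im=eyes.get_image("wrist")[...,::-1]
cv2.imwrite("pics/w2.png",im)
```

```text
t 2.28 pos [ 0.4213 -0.205   0.0233] yaw 8.19 w 0.0854 f [ 0.4775  1.1291 -1.0547]
shift tool mm [-0.3303 -0.3197  1.3464] norm rows 0.0
rotvec [ 0.115  -0.1026 -0.1078]
```

Request:
{"method": "arm_command", "body": {
  "rows": "0.5 0 0 1 0 0 0; 1 0 0 0 0 0 0; 1 0 0 0 0 0 0; 1 0 0 0 0 0 0; 1 0 0 0 0 0 0",
  "squeeze": 50
}}

```text
time_s: 2.75
position: [0.4206, -0.2042, 0.0212]
tool_rot: [[0.99, 0.142, 0.0], [0.142, -0.99, -0.0], [0.0, 0.0, -1.0]]
ft_force: [0.3, 0.6, 0.2]
grip_width: 0.0256
```

Request:
{"method": "arm_command", "body": {
  "rows": "1 0 0 0 0 0 0; 1 0 0 0 0 0 0; 1 0 0 0 0 0 0; 1 0 0 0 0 0 0; 1 0 0 0 0 0 0"
}}

```text
time_s: 3.17
position: [0.4206, -0.2042, 0.0213]
tool_rot: [[0.99, 0.142, 0.0], [0.142, -0.99, -0.0], [0.0, 0.0, -1.0]]
ft_force: [-0.9, 0.3, 5.5]
grip_width: 0.0104
```

Request:
{"method": "arm_command", "body": {
  "rows": "1 0 0 -10 0 0 0; 1 0 0 -30 0 0 0; 1 10 0 -35 0 0 0; 1 30 -1 -28 0 0 0; 1 30 -1 0 0 0 7"
}}

```text
time_s: 3.58
position: [0.4918, -0.1933, 0.1295]
tool_rot: [[1.0, 0.02, 0.007], [0.02, -1.0, -0.005], [0.007, 0.005, -1.0]]
ft_force: [0.7, -1.0, 0.7]
grip_width: 0.0097
```

Request:
{"method": "arm_command", "body": {
  "rows": "1 0 0 0 0 0 7; 1 0 0 0 0 0 7; 1 0 0 0 0 0 7; 1 0 0 0 0 0 7; 1 0 0 0 0 0 7"
}}

```text
time_s: 4.0
position: [0.4894, -0.1921, 0.1237]
tool_rot: [[0.827, -0.562, -0.001], [-0.562, -0.827, 0.0], [-0.001, -0.0, -1.0]]
ft_force: [0.4, 0.4, 0.2]
grip_width: 0.0104
```

Request:
{"method": "arm_command", "body": {
  "rows": "1 0 0 0 0 0 7; 1 0 0 0 0 0 7; 1 0 0 0 0 0 7; 1 0 0 0 0 0 6.8; 1 0 0 0 0 0 0"
}}

```text
time_s: 4.42
position: [0.4894, -0.1921, 0.1238]
tool_rot: [[0.471, -0.882, -0.001], [-0.882, -0.471, 0.0], [-0.001, 0.0, -1.0]]
ft_force: [-1.0, -1.1, 0.0]
grip_width: 0.0102
```

Run:
```python
from h import *
plan([.490,-.192,.125],-61.5)
im=eyes.get_image("wrist")[...,::-1]; cv2.imwrite("pics/w3raw.png",im)
m=eyes.camera_model("wrist"); np.save("w3.npy",m["view"])
a=cv2.imread("pics/w1raw.png")[10:110,310:410]
c=np.zeros((600,800,3),np.uint8)
c[:450,:600]=cv2.resize(im,(600,450),interpolation=cv2.INTER_CUBIC)
c[200:600,400:800]=cv2.resize(a,(400,400),interpolation=cv2.INTER_CUBIC)
cv2.imwrite("pics/w3.png",cv2.resize(im,(800,600),interpolation=cv2.INTER_CUBIC)); cv2.imwrite("pics/w1c.png",cv2.resize(a,(600,600),interpolation=cv2.INTER_CUBIC))
```

```text
t 4.42 pos [ 0.4894 -0.1921  0.1238] yaw -61.88 w 0.0102 f [-1.0137 -1.106   0.0105]
shift tool mm [ 0.1708 -0.6217 -1.2374] norm rows 0.0
rotvec [ 0.0169  0.0376 -0.3797]
```

View pics/w3.png

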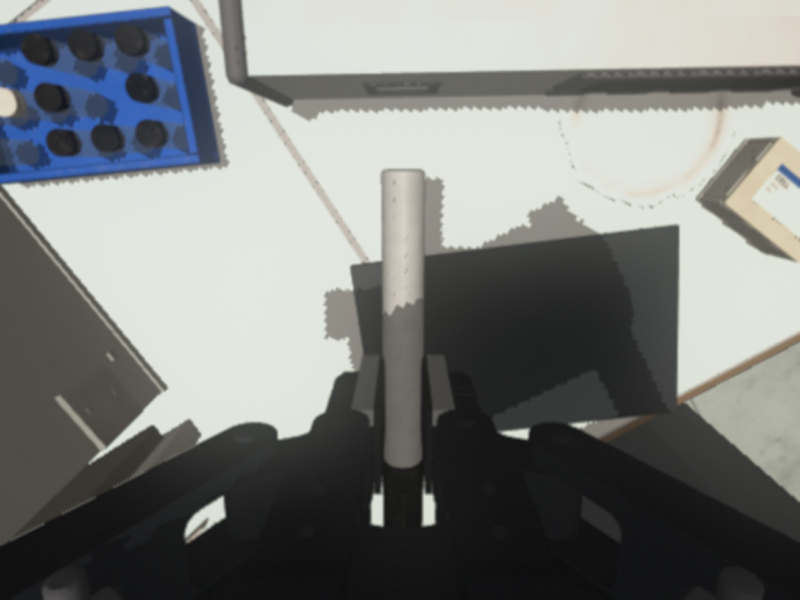

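View pics/w1c.png

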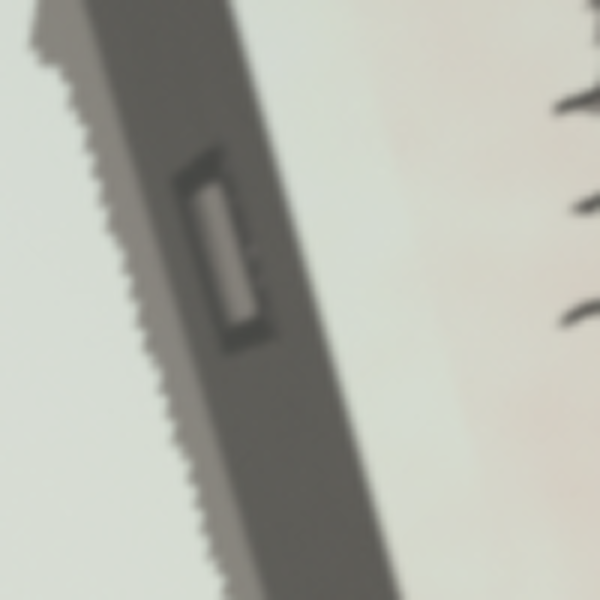

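In w3 the pen tip is at (403,172), its axis runs straight at u≈403, and the recess mouth is centred near (401,87). The crop of w1 puts the mouth centre at raw (347.5,52.3).

Run:
```python
from h import *
s=1.5625
m3=eyes.camera_model("wrist"); st=readout.observe(); R=st["tool_rot"];p=st["position"]
P=lambda u,v,z:px2w(m3,((u+.5)/s-.5,(v+.5)/s-.5),z)
a=P(401.5,86.5,.043)
m1=dict(mtx=m3["mtx"],view=np.array([[ 0.1357,-0.9907,-0.0007,-0.2639],[0.9563,0.1312,-0.2613,-0.3414],[0.2589,0.0347,0.9653,-0.4604],[0,0,0,1]]))
b=px2w(m1,(347,51.9),.043)
e1,e2=P(250,77,.076),P(798,67,.076)
print("recess",a,b,"edge yaw",np.degrees(np.arctan2(*(e1-e2)[[1,0]]))-90,e1,e2)
for y in (-60.8,-61.5):
  n=np.array([np.cos(np.radians(y)),np.sin(np.radians(y)),0]); print("edge-to-recess along n mm",(a-e1)@n*1e3,(b-e1)@n*1e3)
# pen in tool
for uv in [(403,172),(404,460)]: print("pen in tool",R.T@(P(*uv,p[2]-.0123)-p)*1e3)
print("recess in tool",R.T@(a-p)*1e3,R.T@(b-p)*1e3)
```

```text
recess [ 0.5334 -0.2724  0.043 ] [ 0.5327 -0.2729  0.043 ] edge yaw -60.51587386728143 [ 0.5742 -0.2487  0.076 ] [ 0.4259 -0.3325  0.076 ]
edge-to-recess along n mm 0.7709876049330567 0.9741240445278048
edge-to-recess along n mm 1.3473978685006367 1.5608859466993468
pen in tool [62.2154  0.1501 12.2668]
pen in tool [-22.3574   0.5155  12.3121]
recess in tool [91.4657 -0.4039 80.7557] [91.6794  0.442  80.7558]
```

Request:
{"method": "arm_command", "body": {
  "rows": "1 0 0 30 0 0 -0.9; 1 0 1.2 30 0 0 0; 1 0 0 8.5 0 0 0; 1 20 0 0 0 0 0; 1 0 0 0 0 0 0"
}}

```text
time_s: 4.88
position: [0.4996, -0.2124, 0.0556]
tool_rot: [[0.49, -0.871, 0.001], [-0.871, -0.49, -0.001], [0.001, -0.0, -1.0]]
ft_force: [-0.3, -0.9, 0.7]
grip_width: 0.0101
```

Run:
```python
from h import *
n=np.array([np.cos(np.radians(-61)),np.sin(np.radians(-61)),0])
r=np.array([.5331,-.2727,.0553]); plan(r-n*.0622,-61)
im=eyes.get_image("wrist")[...,::-1]
cv2.imwrite("pics/w4.png",cv2.resize(im[0:250,100:420],(768,600),interpolation=cv2.INTER_CUBIC))
```

```text
t 4.88 pos [ 0.4996 -0.2124  0.0556] yaw -60.63 w 0.0101 f [-0.3409 -0.9133  0.6748]
shift tool mm [ 6.8386 -0.0286  0.3244] norm rows 0.2
rotvec [-0.0211 -0.0824  0.3676]
```

View pics/w4.png

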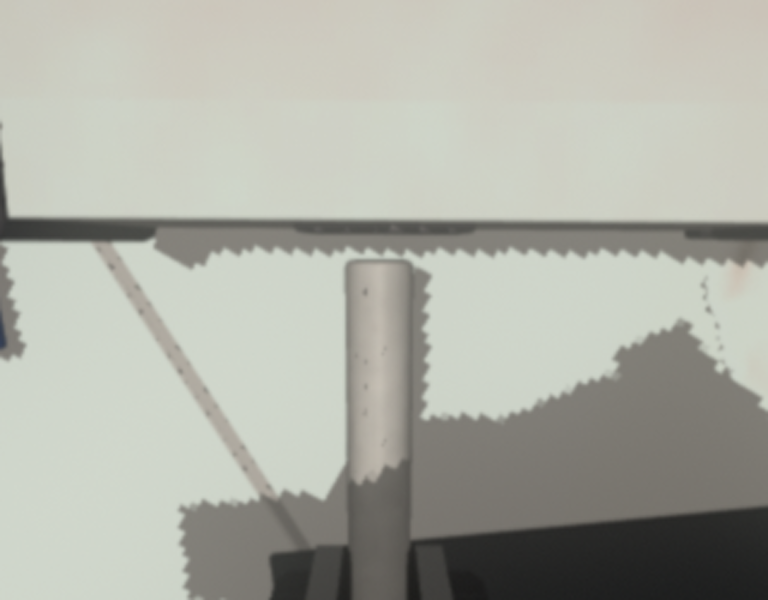

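The pen tip is at (379,262) in the crop and the recess is centred at about (386,229), so I need about 1 mm to the right. I'll correct that and enter.

Request:
{"method": "arm_command", "body": {
  "rows": "1 0 0.6 0 0 0 0.4; 1 7 0 0.3 0 0 0; 1 5 0 0 0 0 0; 1 0 0 0 0 0 0; 1 0 0 0 0 0 0"
}}

```text
time_s: 5.35
position: [0.5036, -0.2213, 0.0554]
tool_rot: [[0.483, -0.876, 0.0], [-0.876, -0.483, -0.0], [0.0, -0.0, -1.0]]
ft_force: [0.4, -0.0, -0.1]
grip_width: 0.0105
```

Request:
{"method": "arm_command", "body": {
  "rows": "1 2 0 0 0 0 0; 1 2 0 0 0 0 0; 1 0 0 0 0 0 0; 1 0 0 0 0 0 0"
}}

```text
time_s: 5.68
position: [0.5054, -0.2246, 0.0553]
tool_rot: [[0.483, -0.876, -0.0], [-0.876, -0.483, 0.0], [-0.0, 0.0, -1.0]]
ft_force: [-0.2, 0.1, 0.8]
grip_width: 0.0107
```

Run:
```python
from h import *
n=np.array([np.cos(np.radians(-61)),np.sin(np.radians(-61)),0])
r=np.array([.5331,-.2727,.0553]); plan(r-n*.0622,-61)
```

```text
t 5.68 pos [ 0.5054 -0.2246  0.0553] yaw -61.14 w 0.0107 f [-0.2003  0.0941  0.7522]
shift tool mm [-6.7249 -0.861  -0.0387] norm rows 0.2
rotvec [ 0.0026  0.0025 -0.1378]
```

Request:
{"method": "arm_command", "body": {
  "rows": "1 1.5 0 0 0 0 0; 1 1.5 0 0 0 0 0; 1 0 0 0 0 0 0; 1 0 0 0 0 0 0"
}}

```text
time_s: 6.02
position: [0.5067, -0.2269, 0.0551]
tool_rot: [[0.483, -0.876, -0.001], [-0.876, -0.483, 0.001], [-0.001, 0.0, -1.0]]
ft_force: [-0.6, 2.4, -0.1]
grip_width: 0.0099
```

Request:
{"method": "arm_command", "body": {
  "rows": "1 1 0 0 0 0 0; 1 0 0 0 0 0 0; 1 0 0 0 0 0 0"
}}

```text
time_s: 6.27
position: [0.5072, -0.2279, 0.0552]
tool_rot: [[0.483, -0.876, -0.001], [-0.876, -0.483, 0.001], [-0.001, 0.0, -1.0]]
ft_force: [-2.4, 4.1, -0.0]
grip_width: 0.0102
```

Request:
{"method": "arm_command", "body": {
  "rows": "1 1 0 0 0 0 0; 1 0 0 0 0 0 0; 1 0 0 0 0 0 0"
}}

```text
time_s: 6.52
position: [0.5075, -0.2284, 0.0551]
tool_rot: [[0.483, -0.876, -0.001], [-0.876, -0.483, 0.001], [-0.002, 0.0, -1.0]]
ft_force: [-2.4, 6.1, 0.9]
grip_width: 0.0102
```

Request:
{"method": "arm_command", "body": {
  "rows": "1 1 0 0 0 0 0; 1 0 0 0 0 0 0; 1 0 0 0 0 0 0"
}}

```text
time_s: 6.77
position: [0.5075, -0.2286, 0.055]
tool_rot: [[0.483, -0.876, -0.002], [-0.876, -0.483, 0.003], [-0.004, 0.001, -1.0]]
ft_force: [-4.2, 7.8, 1.4]
grip_width: 0.0102
```

Request:
{"method": "arm_command", "body": {
  "rows": "1 1 0 0 0 0 0; 1 0 0 0 0 0 0; 1 0 0 0 0 0 0"
}}

```text
time_s: 7.02
position: [0.5075, -0.2287, 0.0548]
tool_rot: [[0.483, -0.876, -0.004], [-0.876, -0.483, 0.004], [-0.006, 0.001, -1.0]]
ft_force: [-6.0, 11.3, 4.1]
grip_width: 0.0103
```

Request:
{"method": "arm_command", "body": {
  "rows": "1 -4 0 0 0 0 0; 1 -9 0 0 0 0 0; 1 -15 0 0 0 0 0; 1 -15 0 0 0 0 0; 1 0 0 -40 0 0 0"
}}

```text
time_s: 7.43
position: [0.4845, -0.1898, 0.0904]
tool_rot: [[0.483, -0.875, -0.01], [-0.875, -0.483, 0.007], [-0.011, 0.006, -1.0]]
ft_force: [0.0, 0.4, -0.8]
grip_width: 0.0102
```

Request:
{"method": "arm_command", "body": {
  "rows": "1 0 0 -20 0 0 -7; 1 0 0 0 0 0 -7; 1 0 0 0 0 0 -7; 1 0 0 0 0 0 -7; 1 0 0 0 0 0 -7"
}}

```text
time_s: 7.85
position: [0.4884, -0.1935, 0.1158]
tool_rot: [[0.9, -0.435, 0.002], [-0.435, -0.9, -0.002], [0.003, 0.001, -1.0]]
ft_force: [-0.1, -0.5, -0.0]
grip_width: 0.0101
```

Request:
{"method": "arm_command", "body": {
  "rows": "1 0 0 0 0 0 -7; 1 0 0 0 0 0 -7; 1 0 0 0 0 0 -7; 1 0 0 0 0 0 -7; 1 0 0 0 0 0 -6.4"
}}

```text
time_s: 8.27
position: [0.4884, -0.1935, 0.1156]
tool_rot: [[0.989, 0.15, 0.002], [0.15, -0.989, -0.002], [0.001, 0.002, -1.0]]
ft_force: [-0.2, 0.1, -0.4]
grip_width: 0.0097
```

Request:
{"method": "arm_command", "body": {
  "rows": "1 0 0 0 0 0 0; 1 0 0 0 0 0 0"
}}

```text
time_s: 8.43
position: [0.4883, -0.1933, 0.1155]
tool_rot: [[0.99, 0.14, 0.001], [0.14, -0.99, -0.001], [0.001, 0.001, -1.0]]
ft_force: [0.2, 0.4, -1.3]
grip_width: 0.01
```

Run:
```python
from h import *
plan([.4206,-.2042,.0218],8.2)
im=eyes.get_image("wrist")[...,::-1]
cv2.imwrite("pics/w5.png",cv2.resize(im,(800,600),interpolation=cv2.INTER_CUBIC))
```

```text
t 8.43 pos [ 0.4883 -0.1933  0.1155] yaw 8.06 w 0.0100 f [ 0.1876  0.3609 -1.2766]
shift tool mm [-68.6192   1.1549  93.6421] norm rows 2.8
rotvec [ 0.0692 -0.0503 -0.1355]
```

View pics/w5.png

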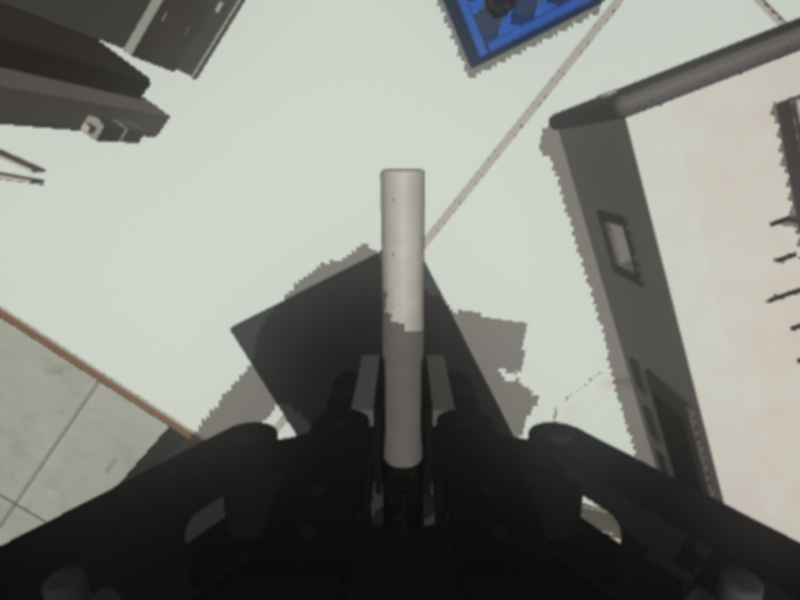

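The pen is unchanged in the hand (tip at 403,170), so it didn't slip. I'll lay it back.

Request:
{"method": "arm_command", "body": {
  "rows": "1 -34 0.6 5 0 0 0; 1 -34.6 0.6 10 0 0 0; 1 0 0 35 0 0 0; 1 0 0 28 0 0 0; 1 0 0 10 0 0 0"
}}

```text
time_s: 8.9
position: [0.4191, -0.2037, 0.0248]
tool_rot: [[0.99, 0.14, -0.002], [0.14, -0.99, 0.002], [-0.002, -0.002, -1.0]]
ft_force: [0.4, 0.1, -0.1]
grip_width: 0.0103
```

Request:
{"method": "arm_command", "body": {
  "rows": "1 0 0 5 0 0 0; 1 0 0 0.6 0 0 0; 1 0 0 0 0 0 0; 1 0 0 0 0 0 0"
}}

```text
time_s: 9.23
position: [0.4208, -0.2044, 0.0222]
tool_rot: [[0.99, 0.143, 0.001], [0.143, -0.99, -0.001], [0.001, 0.001, -1.0]]
ft_force: [-0.1, 0.9, 0.2]
grip_width: 0.0103
```

Request:
{"method": "arm_command", "body": {
  "rows": "1 0 0 0.7 0 0 0; 1 0 0 0 0 0 0; 0.7 0 0 0 0 0 0; 0.5 0 0 0 0 0 0; 0.5 0 0 0 0 0 0"
}}

```text
time_s: 9.65
position: [0.4204, -0.2041, 0.021]
tool_rot: [[0.99, 0.144, 0.0], [0.144, -0.99, -0.0], [0.0, 0.0, -1.0]]
ft_force: [-0.7, 0.0, 0.4]
grip_width: 0.043
```

Request:
{"method": "arm_command", "body": {
  "rows": "0.5 0 0 0 0 0 0; 0.5 0 0 0 0 0 0; 0.5 0 0 -5 0 0 0; 0.5 0 0 -25 0 0 0; 0.5 0 0 -40 0 0 0"
}}

```text
time_s: 10.07
position: [0.4191, -0.2031, 0.0898]
tool_rot: [[0.99, 0.143, -0.005], [0.143, -0.99, 0.004], [-0.005, -0.005, -1.0]]
ft_force: [0.1, -0.1, -1.3]
grip_width: 0.0424
```

Request:
{"method": "arm_command", "body": {
  "rows": "0.5 0 0 -40 0 0 0; 0.5 0 0 -40 0 0 0; 0.5 0 0 -40 0 0 0; 0.5 0 0 0 0 0 0; 0.5 0 0 0 0 0 0"
}}

```text
time_s: 10.48
position: [0.4207, -0.2044, 0.2131]
tool_rot: [[0.99, 0.144, 0.004], [0.144, -0.99, -0.003], [0.003, 0.004, -1.0]]
ft_force: [0.8, 0.6, -1.2]
grip_width: 0.0427
```

Run:
```python
from h import *
plan([.575,-.318,.21],-61)
im=eyes.get_image("wrist")[...,::-1]
cv2.imwrite("pics/w6.png",cv2.resize(im,(800,600),interpolation=cv2.INTER_CUBIC))
```

```text
t 10.48 pos [ 0.4207 -0.2044  0.2131] yaw 8.27 w 0.0427 f [ 0.7743  0.5933 -1.2258]
shift tool mm [136.3303 134.6214   4.0654] norm rows 4.6
rotvec [ 0.0714 -0.2876 69.2646]
```

View pics/w6.png

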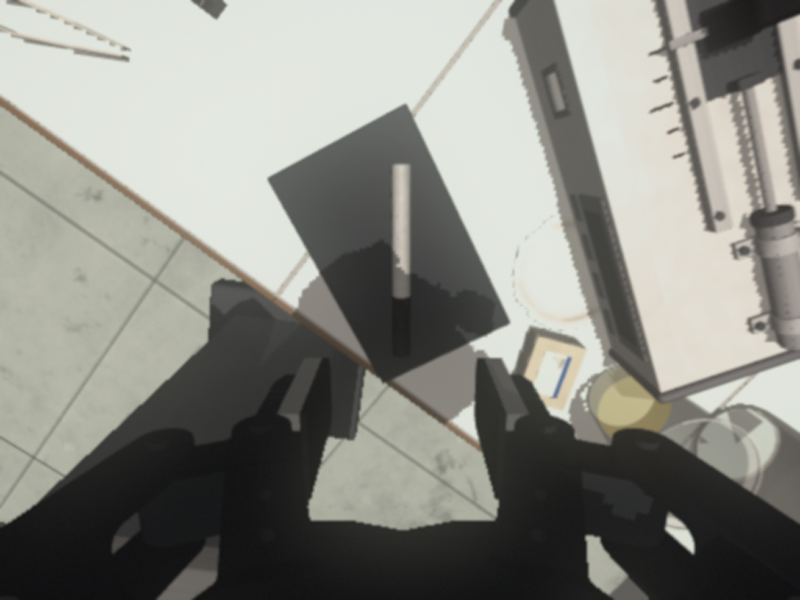

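The pen lies flat and fully on the mat, from (401,165) to (401,355). Next is a viewing pose by the tab.

Request:
{"method": "arm_command", "body": {
  "rows": "0.5 29 29 0 0 0 0; 0.5 29 29 0 0 0 0; 0.5 29 29 0 0 0 0; 0.5 29 29 0 0 0 0; 0.5 0 0 0 0 0 7"
}}

```text
time_s: 10.95
position: [0.5552, -0.3057, 0.2067]
tool_rot: [[1.0, 0.022, -0.002], [0.022, -1.0, 0.002], [-0.002, -0.002, -1.0]]
ft_force: [-1.2, 0.9, -0.8]
grip_width: 0.0429
```

Request:
{"method": "arm_command", "body": {
  "rows": "0.5 0 0 0 0 0 7; 0.5 0 0 0 0 0 7; 0.5 0 0 0 0 0 7; 0.5 0 0 0 0 0 7; 0.5 0 0 0 0 0 7"
}}

```text
time_s: 11.37
position: [0.5513, -0.3019, 0.2087]
tool_rot: [[0.828, -0.56, -0.003], [-0.56, -0.828, 0.003], [-0.004, -0.0, -1.0]]
ft_force: [-0.8, -0.2, -0.2]
grip_width: 0.0426
```

Request:
{"method": "arm_command", "body": {
  "rows": "0.5 0 0 0 0 0 7; 0.5 0 0 0 0 0 7; 0.5 0 0 0 0 0 7; 0.5 0 0 0 0 0 6.2; 0.5 0 0 0 0 0 0"
}}

```text
time_s: 11.78
position: [0.5513, -0.3019, 0.2089]
tool_rot: [[0.482, -0.876, -0.003], [-0.876, -0.482, 0.002], [-0.004, 0.001, -1.0]]
ft_force: [-0.0, -0.1, 0.4]
grip_width: 0.0423
```

Run:
```python
from h import *
plan([.566,-.328,.21],-61)
im=eyes.get_image("wrist")[...,::-1]
cv2.imwrite("pics/w7.png",cv2.resize(im,(800,600),interpolation=cv2.INTER_CUBIC))
```

```text
t 11.78 pos [ 0.5513 -0.3019  0.2089] yaw -61.16 w 0.0423 f [-0.0264 -0.1358  0.3726]
shift tool mm [29.9149 -0.2529 -1.1667] norm rows 0.7
rotvec [ 0.0821  0.207  -0.1617]
```

View pics/w7.png

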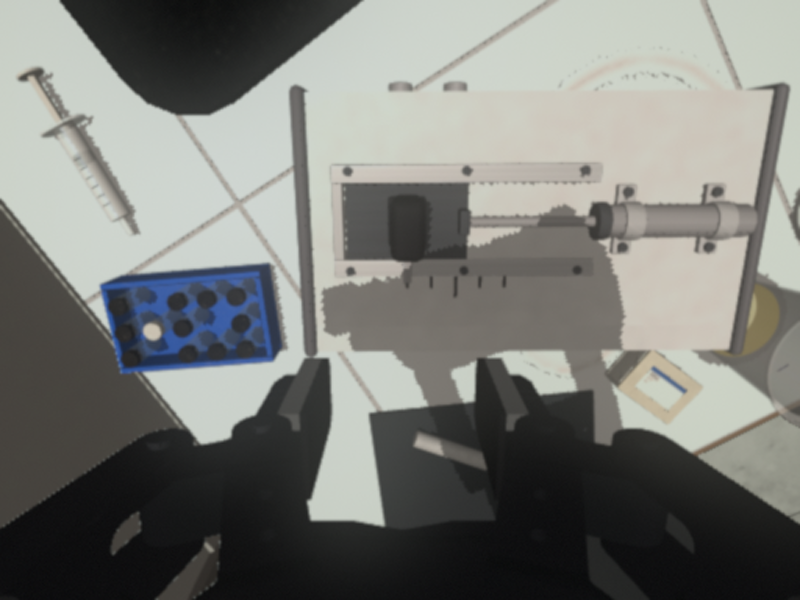

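In w7 the tab spans (388–428, 194–262). The scale lines are at u≈407, 431, 456 (the long one), 480 and 505, at row ~280.

Run:
```python
from h import *
s=1.5625; m=eyes.camera_model("wrist"); st=readout.observe();R=st["tool_rot"];p=st["position"]
P=lambda u,v,z:px2w(m,((u+.5)/s-.5,(v+.5)/s-.5),z)
T=lambda w:R.T@(w-p)*1e3
for u in (407,431,456,480,505): print("line tool",T(P(u,281,.076)))
print("tab far/near top", T(P(408,194,.12)),T(P(408,262,.12)),T(P(408,262,.081)),T(P(388,228,.12)),T(P(428,228,.12)))
e1,e2=P(320,352,.076),P(732,352,.076); print("edge yaw",np.degrees(np.arctan2(*(e1-e2)[[1,0]]))-90)
r1,r2=P(335,166,.085),P(602,166,.085); print("rail yaw",np.degrees(np.arctan2(*(r1-r2)[[1,0]]))-90)
for xc in (30,34,38,42):
  for z in (.12,.081):
    print(xc,z,[np.round(w2px(m,p+R@np.array([xc+dx,2,0])*1e-3+[0,0,z-p[2]])*s,1) for dx in (-13,13)])
```

```text
line tool [  4.541    2.3037 133.2269]
line tool [  4.5446  14.6608 133.242 ]
line tool [  4.5483  27.5337 133.2578]
line tool [  4.5519  39.8928 133.2729]
line tool [  4.5556  52.7678 133.2887]
tab far/near top [51.5132  2.2362 89.0829] [23.2341  2.3279 89.1695] [ 15.4909   2.7342 128.1939] [37.615  -6.0312 89.1153] [37.6212 10.5942 89.1356]
edge yaw -60.815756049068554
rail yaw -60.79834582725147
30 0.12 [array([406.6, 275.4]), array([406.8, 214. ])]
30 0.081 [array([405.9, 258. ]), array([406.1, 205.3])]
34 0.12 [array([406.7, 266.2]), array([406.8, 204.2])]
34 0.081 [array([406., 250.]), array([406.1, 196.9])]
38 0.12 [array([406.7, 256.9]), array([406.9, 194.3])]
38 0.081 [array([406., 242.]), array([406.1, 188.5])]
42 0.12 [array([406.7, 247.6]), array([406.9, 184.3])]
42 0.081 [array([406., 234.]), array([406.1, 180. ])]
```

Request:
{"method": "arm_command", "body": {
  "rows": "0.5 36.5 2 0 -0.1 -0.2 -0.3; 0.5 0 0 38 0 0 0; 0.5 0 0 30 0 0 0; 0.5 0 0 15 0 0 0; 0.5 0 0 0 0 0 0"
}}

```text
time_s: 12.25
position: [0.5659, -0.3337, 0.1228]
tool_rot: [[0.493, -0.87, -0.01], [-0.87, -0.493, 0.008], [-0.012, 0.005, -1.0]]
ft_force: [-0.8, 0.4, 0.3]
grip_width: 0.0425
```

Run:
```python
from h import *
n=np.array([np.cos(np.radians(-60.8)),np.sin(np.radians(-60.8))])
R=np.array([[0.482,-.876],[-.876,-.482]])
t=np.array([.5513,-.3019])+R@np.array([.0365,.0022]); l=np.array([.5513,-.3019])+R@np.array([.0365,.0023+.0252])
print(t,l); plan([*t,.111],-60.8); plan([*l,.111])
```

```text
[ 0.567  -0.3349] [ 0.5448 -0.3471]
t 12.25 pos [ 0.5659 -0.3337  0.1228] yaw -60.46 w 0.0425 f [-0.7606  0.4206  0.3125]
shift tool mm [ 1.7079 -0.4049 11.7963] norm rows 0.3
rotvec [0.2843 0.7086 0.3448]
t 12.25 pos [ 0.5659 -0.3337  0.1228] yaw -60.46 w 0.0425 f [-0.7606  0.4206  0.3125]
shift tool mm [ 1.389  24.8889 11.9248] norm rows 0.7
```

Request:
{"method": "arm_command", "body": {
  "rows": "0.5 0.5 0 8 0 0 0; 0.5 0 0 0 0 0 0; 0.5 0 0 0 0 0 0; 0.5 0 0 0 0 0 0"
}}

```text
time_s: 12.58
position: [0.5681, -0.3356, 0.1212]
tool_rot: [[0.491, -0.871, -0.002], [-0.871, -0.491, 0.001], [-0.002, 0.001, -1.0]]
ft_force: [0.4, 1.1, 0.2]
grip_width: 0.0428
```

Run:
```python
from h import *
plan([.5670,-.3349,.111],-60.8)
im=eyes.get_image("wrist")[...,::-1]
cv2.imwrite("pics/w8.png",cv2.resize(im[100:384,120:400],(592,600),interpolation=cv2.INTER_CUBIC))
```

```text
t 12.58 pos [ 0.5681 -0.3356  0.1212] yaw -60.60 w 0.0428 f [0.3708 1.0724 0.1842]
shift tool mm [-1.113   0.6311 10.208 ] norm rows 0.2
rotvec [0.061 0.09  0.202]
```

View pics/w8.png

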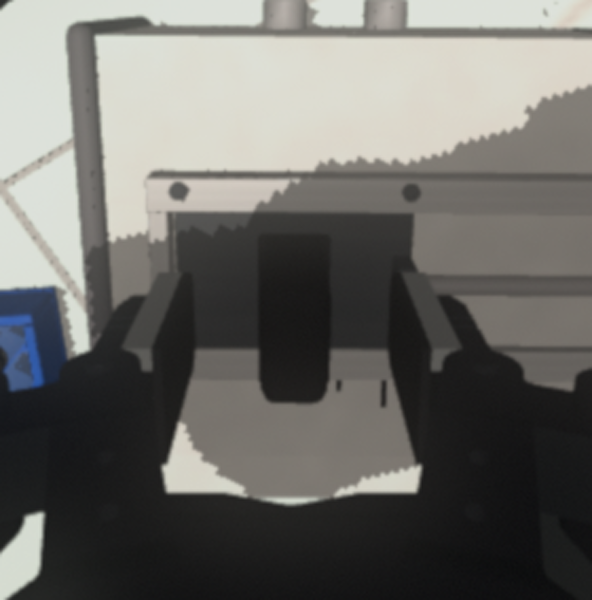

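The tab at u 259–330 is centred between the fingers (193–390). I'll lower and grip.

Request:
{"method": "arm_command", "body": {
  "rows": "0.5 -1 0.5 5 0 0 0; 0.5 0 0 5 0 0 0; 0.5 0 0 0 0 0 0; 0.7 0 0 0 0 0 0; 0.8 0 0 0 0 0 0",
  "squeeze": 40
}}

```text
time_s: 13.05
position: [0.5668, -0.3347, 0.11]
tool_rot: [[0.49, -0.872, -0.003], [-0.872, -0.49, 0.002], [-0.004, 0.002, -1.0]]
ft_force: [0.5, -0.2, 0.4]
grip_width: 0.0194
```

Request:
{"method": "arm_command", "body": {
  "rows": "1 0 0 0 0 0 0; 1 0 0 0 0 0 0; 1 0 0 0 0 0 0; 1 0 0 0 0 0 0; 1 0 0 0 0 0 0",
  "squeeze": 60
}}

```text
time_s: 13.47
position: [0.5669, -0.3347, 0.1102]
tool_rot: [[0.49, -0.872, -0.003], [-0.872, -0.49, 0.002], [-0.003, 0.001, -1.0]]
ft_force: [0.4, 0.4, 2.7]
grip_width: 0.0131
```

Run:
```python
from h import *
plan([.5670,-.3349,.111],-60.8); plan([.5448,-.3471,.111],-60.8)
```

```text
t 13.47 pos [ 0.5669 -0.3347  0.1102] yaw -60.65 w 0.0131 f [0.3629 0.4437 2.6971]
shift tool mm [ 0.198   0.0151 -0.8052] norm rows 0.0
rotvec [0.082  0.1786 0.152 ]
t 13.47 pos [ 0.5669 -0.3347  0.1102] yaw -60.65 w 0.0131 f [0.3629 0.4437 2.6971]
shift tool mm [-0.05   25.3452 -0.7683] norm rows 0.6
rotvec [0.082  0.1786 0.152 ]
```

Request:
{"method": "arm_command", "body": {
  "rows": "1 0 4 0 0 0 0; 1 0 6 0 0 0 0; 1 0 6 0 0 0 0; 1 0 5 0 0 0 0; 1 0 0 0 0 0 0",
  "squeeze": 80
}}

```text
time_s: 13.88
position: [0.5483, -0.345, 0.1103]
tool_rot: [[0.49, -0.872, -0.002], [-0.872, -0.49, 0.003], [-0.003, 0.0, -1.0]]
ft_force: [5.3, 3.8, 1.5]
grip_width: 0.0124
```

Request:
{"method": "arm_command", "body": {
  "rows": "1 0 0 0 0 0 0; 1 0 0 0 0 0 0; 1 0 0 0 0 0 0"
}}

```text
time_s: 14.13
position: [0.5489, -0.3447, 0.1103]
tool_rot: [[0.49, -0.871, -0.001], [-0.871, -0.49, 0.003], [-0.003, -0.0, -1.0]]
ft_force: [5.0, 2.7, 1.2]
grip_width: 0.0128
```

Run:
```python
from h import *
plan([.5448,-.3471,.1102],-60.8)
s=readout.observe(); print(s["tool_rot"][:,1]@(s["position"]-[.5669,-.3347,.1102])*1e3)
```

```text
t 14.13 pos [ 0.5489 -0.3447  0.1103] yaw -60.63 w 0.0128 f [4.9696 2.6764 1.194 ]
shift tool mm [0.0721 4.7701 0.078 ] norm rows 0.1
rotvec [-0.0056  0.1723  0.1681]
20.570969466616965
```

Request:
{"method": "arm_command", "body": {
  "rows": "1 0 2 0 0 0 0; 1 0 2.6 0 0 0 0; 1 0 0 0 0 0 0; 1 0 0 0 0 0 0; 1 0 0 0 0 0 0"
}}

```text
time_s: 14.55
position: [0.545, -0.3469, 0.1103]
tool_rot: [[0.49, -0.871, -0.001], [-0.871, -0.49, 0.003], [-0.003, -0.0, -1.0]]
ft_force: [4.4, 3.3, 2.2]
grip_width: 0.0129
```

Run:
```python
from h import *
s=readout.observe(); print(s["tool_rot"][:,1]@(s["position"]-[.5669,-.3347,.1102])*1e3,s["ft_force"],s["grip_width"])
im=eyes.get_image("wrist")[...,::-1]
print(eyes.camera_model("wrist")["view"])
cv2.imwrite("pics/w9.png",cv2.resize(im[150:384,120:420],(765,597),interpolation=cv2.INTER_CUBIC))
```

```text
25.040527840830045 [4.384  3.3164 2.2223] 0.012932789748618962
[[-0.8712 -0.4909 -0.0007  0.3046]
 [ 0.4739 -0.8407 -0.262  -0.5521]
 [ 0.128  -0.2286  0.9651 -0.3935]
 [ 0.      0.      0.      1.    ]]
```

View pics/w9.png

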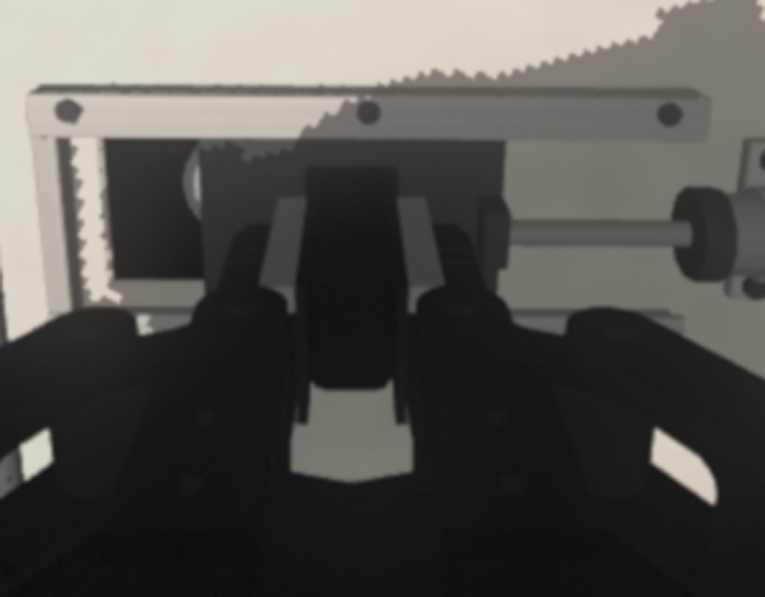

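Run:
```python
from h import *
m9=eyes.camera_model("wrist"); K=m9["mtx"]
a7=cv2.imread("pics/w7.png",0).astype(float); a9=cv2.imread("pics/w9.png",0).astype(float)
def edge(a,r0,r1,c0,c1):
    g=np.abs(np.gradient(cv2.GaussianBlur(a,(0,0),2)[r0:r1].mean(0)))[c0:c1]; return c0+(g*np.arange(len(g)))[g>g.max()*.3].sum()/g[g>g.max()*.3].sum()
e7=edge(a7,192,205,455,482); e9=edge(a9,155,185,490,520); l7=edge(a7,192,205,335,352); l9=edge(a9,180,220,195,215) 
# w7 view from TCP pose then: cam offset in tool constant
st=readout.observe(); R9=st["tool_rot"];p9=st["position"]
R7=np.array([[.482,-.876,-.003],[-.876,-.482,.002],[-.004,.001,-1]]);p7=np.array([.5513,-.3019,.2089])
V=m9["view"]; Rc=V[:3,:3]@R9; tc=V[:3,:3]@p9+V[:3,3]
V7=np.eye(4); V7[:3,:3]=Rc@R7.T; V7[:3,3]=tc-V7[:3,:3]@p7
y=R9[:,1]
f7=lambda u,v,z:px2w(dict(mtx=K,view=V7),((u+.5)/1.5625-.5,(v+.5)/1.5625-.5),z)@y*1e3
f9=lambda u,v,z:px2w(m9,((u+.5)/2.55-.5+120,(v+.5)/2.55-.5+150),z)@y*1e3
print("edges px",e7,e9,l7,l9)
for z in (.078,.081): print(z,"right edge shift",f9(e9,170,z)-f7(e7,198,z))
for z in (.085,): print("screws 7",[round(f7(u,171,z),1) for u in (348,467,586)],"9",[round(f9(u,112,z),1) for u in (68,368.5,669.5)])
```

```text
edges px 467.9890820023845 503.82915897536867 341.79868836383383 200.41446171836907
0.078 right edge shift 25.20071128473404
0.081 right edge shift 25.002908709475435
screws 7 [np.float64(-357.2), np.float64(-301.5), np.float64(-245.7)] 9 [np.float64(-357.5), np.float64(-301.6), np.float64(-245.7)]
```

The blade's right edge has shifted 25.0–25.2 mm with the rail screws unmoved between the two pictures, so the shutter is at half open. Handing in.

Run:
```python
from h import *
env.close_job()
```

```text
the job is handed in; nothing more can be done
```

The dark zero was taken first, and the job was handed in at about 14.6 s with the gripper holding the shutter at half open.

- **Zero button:** I pressed it in its recess with the pen tip. The push rose through the spring's range. The tip then stopped about 11 mm inside the mouth while the force went on rising to about 13 N, so the button was against its stop. Full travel is inferred from this; I had no reading of the button itself.
- **Pen:** it had not slipped in the grip, and I laid it back at its starting place. The picture after release shows it flat and wholly on the mat.
- **Shutter:** I gripped the tab and slid it 25.0 mm by the measured gripper position. The last picture gives a shift of 25.0–25.2 mm from the blade edge, and the rail screws had not moved between pictures. The last force reading was about 5.5 N, a little under the 7 N expected at half open. The grip was set at 80 N. The pointer and scale lines were hidden behind the gripper, so I could not read them at the end.
- **Other items:** nothing else was touched as far as the pictures and forces show. I did not take a final overview picture.

A rough by-eye estimate of the shutter shift first gave 26–27 mm. The calibrated edge measurement replaced it.

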